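Nip a block in the crank clamp by feel

TASK

The long red block is to be held for dressing its upper edge: set it, still standing on its long edge, crosswise between the two jaws of the crank clamp and let go of it. Then wind the crank clockwise by its grip until you feel the block nipped firmly between both jaws, without overtightening, and let go. Leave the loose things round about undisturbed.

Things in the scene. Friction and masses are not known exactly. Their poses are not given: they have to be found in the camera images.
- clamp: crank clamp fixed to the worktop: dark steel bed 300 x 100 mm. Origin: centre of the bed's underside; z up, x along the bed from the end jaw (at -x) to the grey crank box (at +x), y across. Crank box: x = 65 to 145 mm, y = -40 to 40, up to z = 55. The aluminium end jaw, 80 mm wide, 20 high, was set by hand: its face is somewhere between x = -45 and -30 mm, no reading of it is given.
- bed_center (a point): centre of the bed's top, 12 mm above the clamp's origin, same axes; the work stands on the bed at this height. The gap between the jaws, 52 to 75 mm wide at the start, lies round it, from the end jaw's face (x = -45 to -30 mm) to the moving jaw's face (x = 22 to 30 mm at the start)
- nip_jaw: the moving jaw, 80 mm wide, 20 high, 24 thick, with a spring-backed face plate (40 N per mm). Origin: lower edge of the unpressed face, on the bed's top; axes as the clamp's. The face looks to -x and moves that way 5 mm per radian of crank, up to 56 mm from x = 30. Wind to a pressure of about 70 N (30 N at least; over 130 N is overtightened); let go, the crank eases back a few degrees and keeps about 24 N.
- crank_grip (a point): centre of the crank's upright black grip, 24 mm in diameter, 44 tall, 94 mm above the worktop; it spins freely on its pin, so the gripper can keep its heading all the way round. Under it is a flat crank arm, top face 70 mm above the worktop. It goes round crank_axis in a level circle of radius 50 mm; clockwise seen from above closes the clamp; 0.9 to 1.8 turns are needed.
- crank_axis (a point): point on the crank's upright axis at the grip's height, 105 mm from the clamp's origin along its x. Turning takes about 2.4 N of tangential push at the grip all the way (drag). Once the block is against both jaws the push rises by 0.1 N per newton of jaw pressure: 7 N above drag is the right 70 N, 13 N above drag is too much. It rises over some 20 degrees of crank, not with a knock.
- block: the red block itself: origin 11 mm from block_center, in the middle of one broad face; its frame is 4 degrees askew to the block's edges, so use block_center's. Beyond it (to its right, farther from the robot) stands a fixed eyelet press, some 0.2 m high, to be kept clear of
- block_center (a point): centre of the red block: 22 mm thick, 155 long, 46 high, standing on its long edge (centre 23 mm above what it stands on); 0.15 to 0.31 kg. Its own y axis runs along its length, z (level) across its thickness, x upright. In the clamp its length lies along the clamp's y, its middle on the centre line; its upper 26 mm stand free above the jaws.
- spool_5: bystander: spool of light blue thread, 55 mm in diameter, 70 mm tall; origin at the centre of its underside
- masking_roll: bystander: roll of tan tape, 77 mm in diameter, 19 mm high, lying flat; origin at the centre of its underside
- brass_weight: bystander: brass weight with a knob, 51 mm in diameter, 68 mm tall; origin at the centre of its underside

How it is judged:
By the outcome, as a careful person would: the job done as asked, in the order asked, and still so for the second after the job is handed in, with the robot touching nothing.
It also fails if it takes over 66 s, if anything falls off the work surface, if the arm or the gripper's body presses on something with over 40 N, if the wrist force passes 120 N, or if a joint passes its speed limit or range.

ROBOT

A 6-joint arm with a two-finger parallel gripper is mounted at the origin on a cart in front of the work surface, level with it; the furniture and walls round the work are solid. World frame = base frame: x ahead of the robot, y to its left, z up, the work surface at z = 0. Lengths are in m, angles in rad, forces in N, time in s.
With the tool pointing down it reaches from about 0.35 to 0.775 m from the base axis. Payload 5.5 kg.
Tool frame: the origin (TCP) lies on the centre line of the jaws, within the pads' length; the fingertips stand 11 mm ahead of it and the grasp point (between the pads) lies 8 mm behind it (env.tip_extent is the distance from the TCP to the fingertips, in m); z points along the fingers, y is the line along which they close (so a half turn about z gives the same grasp; the last joint's range is limited). The gripper opens to 85 mm and grips with 20 to 120 N. Pads are 22 mm wide; open, the fingers measure 114 mm over their backs; the gripper's body (76 mm by 85 mm) begins 54 mm behind the grasp point. The pads swing forward as they close: fully open they stand 13 mm farther back than shut.
Start: joints at [1.115, 0.313, 0.046, 1.304, 0, 1.431], TCP at [0.179, 0.547, 0.242] pointing down, gripper open.
Joint ranges: [-2.76, 2.76], [-0.86, 1.69], [-1.03, 1.26], [-2.2, 2.34], [-1.47, 1.5], [-3.14, 3.14]. Speed limits (rad/s): [2.57, 2.57, 3.14, 3.14, 3.14, 3.14].

INTERFACE

Orientations are given as a unit quaternion [w, x, y, z].
In Python, from workcell import env gives the robot as it stands.
- The arm moves only by the shell command python3 -m jog 'ROWS' [FORCE]. ROWS is JSON, a list of rows, each a list of 5 numbers: the gripper's target within -1 to 1 (shut at 1, half-way at 0, fully open at -1), then the shift along the tool's x, y, z in m, then the turn about the tool's z in degrees. In form: [[fingers, tx, ty, tz, turn], ...]. A call has 1 to 5 rows; each row shifts and turns the commanded pose from where the row before left it, along the tool's axes as they then stand; what a row does not reach is not made up. A row lasts 1/12 s, in which the tool goes at most 41.7 mm and 7.16 degrees, less where a joint would pass 70% of its speed; a pose out of reach is approached as far as the arm can. A call is refused whole if a number of a shift passes 0.0417 or a number of a turn 7.16, either way. A call with a gripper value outside its range is refused whole. The fingers move at their own pace and stop on an object; FORCE is the grip in N (left out, the last holds). Time passes only in rows, so rows that do not move let the fingers close. It gives the time, the measured TCP pose, the force, the opening and the grip force at its end, in the units of the state.
- env.get_state(): the state, without advancing time (a new reading comes with each control period).
- env.read_camera(name): name is "side" or "top" or "wrist"; returns a dict with "img" (420x560x3 uint8, red, green, blue), "fov_y" (degrees; the focal length in pixels is half the picture's height over the tangent of half this angle, whatever the lens; pixels are square), "cx", "cy" (the principal point, pixels), "T" (4x4, takes a point from camera to world coordinates). Camera axes: x right, y up, looking along -z (the intrinsics and any distortion apply to the point x, -y, -z); pixel columns grow to the right and rows downward; lengths in m; the calibration is good to about 2 mm. A picture is of the moment at which its call begins. There is no depth.
- env.hand_in(): hands the job in; it is judged then, once.
The state is a dict: "clock": time; "joint_pos": joint angles; "qvel": joint speeds; "tau": joint torques, N m; "tcp_pos": TCP position; "orientation": TCP orientation; "wrist_force": force on the tool from outside, world axes, zero at the start; "ft_torque": the same for the moment, N m; "finger_gap": finger opening in m; "grip_force": force on a finger pad.
Only numpy, scipy, OpenCV 4.12 (cv2) and the standard library are available. Lean on these libraries where they do the work, as an engineer would, in place of code of your own. Each camera call takes 0.05 s, during which the arm holds its last target. There are 200 camera calls.

## Working session

There is one attempt and no reset: what is moved stays moved. The work goes in short steps, Python scripts to look and compute and a shell command to move; the robot and the scene stay as the last step left them, time stands still between calls to the robot, and variables do not carry over. Pictures are saved under pics/ and viewed, at most 10 in all, crops included, and the job is handed in when it is done.

```bash
ls; mkdir -p pics; python3 - <<'E'
from workcell import env
import cv2
for n in("side","top"):
    c=env.read_camera(n); cv2.imwrite(f"pics/{n}0.png",c["img"][:,:,::-1]); print(n,c["fov_y"],c["cx"],c["cy"],c["T"].round(3).tolist(),[k for k in c])
    for k in c:
        if k not in("img","T","fov_y","cx","cy"): print(k,c[k])
print(env.get_state(),env.tip_extent)
E
```

```text
pics
side 56.890477438870484 278.48446353301205 212.18608100338193 [[0.887, 0.223, -0.404, 0.229], [-0.461, 0.382, -0.801, -0.752], [-0.024, 0.897, 0.441, 0.466], [0.0, 0.0, 0.0, 1.0]] ['img', 'fov_y', 'cx', 'cy', 'T']
top 49.234977545029395 281.93104949950947 215.08217013302541 [[0.02, 0.991, -0.13, 0.403], [-1.0, 0.017, -0.025, -0.104], [-0.023, 0.131, 0.991, 1.286], [0.0, 0.0, 0.0, 1.0]] ['img', 'fov_y', 'cx', 'cy', 'T']
{'clock': 0.1, 'joint_pos': array([ 1.11541176e+00,  3.13933915e-01,  4.51250830e-02,  1.30359539e+00,
       -2.64380253e-05,  1.43120778e+00]), 'qvel': array([-0.00045292, -0.00118742,  0.00123092,  0.001753  ,  0.00022168,
       -0.00251219]), 'tau': array([ 1.81391217e-03, -4.81726491e+01,  2.99242848e+01,  1.27832484e-02,
       -1.97051559e-04, -3.53894194e-06]), 'tcp_pos': array([0.17840301, 0.54618109, 0.24150641]), 'orientation': array([-2.23012755e-04,  1.57242656e-01,  9.87559669e-01, -7.72508457e-04]), 'wrist_force': array([ 1.01519559, -0.44345417, -0.03251563]), 'ft_torque': array([-0.02450312, -0.00135845,  0.04658407]), 'grip_force': 0.0, 'finger_gap': 0.08549264810027019} 0.011
```

View pics/top0.png

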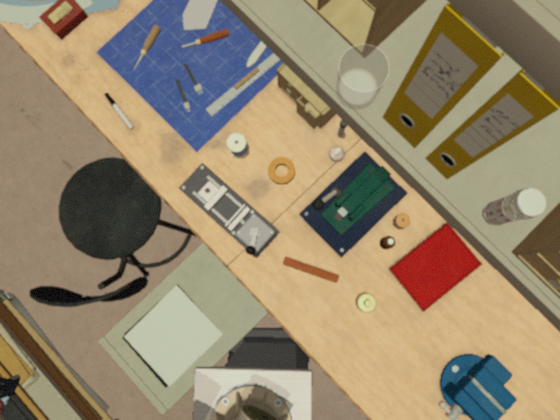

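View pics/side0.png

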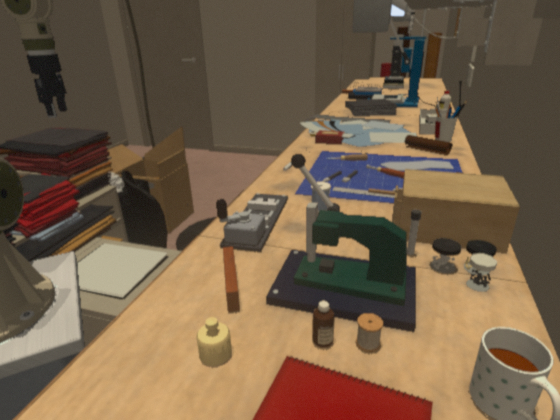

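The top view shows the clamp at about (200,175)–(265,245) with its grip near (252,248). The block runs from (284,262) to (338,276), with the press to its right, the brass weight at (366,302), the tape at (281,170) and the spool at (236,143).

```bash
cat > h.py <<'E'
import numpy as np,cv2
from workcell import env
def cast(c,uv,z):
    f=c["img"].shape[0]/2/np.tan(np.radians(c["fov_y"]/2)); uv=np.atleast_2d(uv).astype(float); T=np.array(c["T"])
    d=np.c_[(uv[:,0]-c["cx"])/f,-(uv[:,1]-c["cy"])/f,-np.ones(len(uv))]@T[:3,:3].T
    return T[:3,3]+d*((z-T[2,3])/d[:,2])[:,None]
def proj(c,P):
    f=c["img"].shape[0]/2/np.tan(np.radians(c["fov_y"]/2)); T=np.array(c["T"])
    p=(np.atleast_2d(P)-T[:3,3])@T[:3,:3]
    return np.c_[c["cx"]+f*p[:,0]/-p[:,2],c["cy"]-f*p[:,1]/-p[:,2]]
def yaw(s=None):
    s=s or env.get_state(); w,x,y,z=s["orientation"]
    return np.array([[1-2*(y*y+z*z),2*(x*y-w*z)],[2*(x*y+w*z),1-2*(x*x+z*z)]])  # cols: tool x, tool y in world xy
E
python3 - <<'E'
from h import *
c=env.read_camera("top"); im=c["img"]
hsv=cv2.cvtColor(im,cv2.COLOR_RGB2HSV)
m=((hsv[...,0]<11)&(hsv[...,1]>140)&(hsv[...,2]>60)).astype('uint8'); m[:250]=0;m[290:]=0;m[:,:275]=0;m[:,345:]=0
pts=np.argwhere(m)[:,::-1]; print(len(pts))
r=cv2.minAreaRect(pts.astype(np.float32)); print(r); b=cv2.boxPoints(r)
for z in(0,.046): print(cast(c,b,z).round(3).tolist())
print("centre",cast(c,r[0],.046).round(4))
for n,uv,z in(("spool",(236,143),.07),("mask",(281,170),.019),("brass",(366,302),.06),("grip",(252,249),.116)): print(n,cast(c,uv,z).round(3))
crop=im[150:320,170:390]; o=cv2.resize(crop,None,fx=3.5,fy=3.5,interpolation=cv2.INTER_CUBIC)
cv2.imwrite("pics/topc.png",o[:595,:,::-1])
E
```

```text
9
((310.1455993652344, 269.00079345703125), (34.36000061035156, 4.559999942779541), 16.260204315185547)
[[0.428, -0.105, 0.0], [0.44, -0.109, 0.0], [0.415, -0.201, 0.0], [0.403, -0.197, 0.0]]
[[0.427, -0.105, 0.046], [0.439, -0.108, 0.046], [0.415, -0.197, 0.046], [0.403, -0.194, 0.046]]
centre [[ 0.421  -0.1512  0.046 ]]
spool [[0.759 0.057 0.07 ]]
mask [[ 0.698 -0.067  0.019]]
brass [[ 0.338 -0.298  0.06 ]]
grip [[0.468 0.    0.116]]
```

View pics/topc.png

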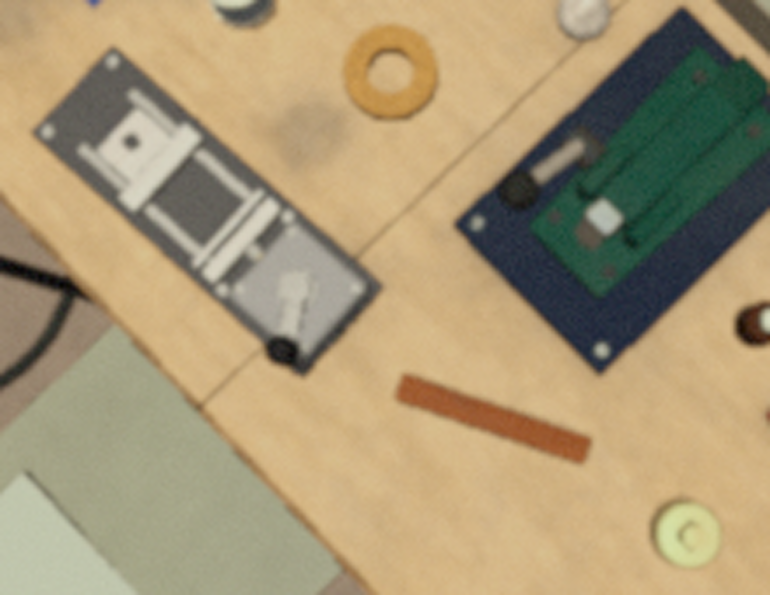

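The crop shows the bed corners at (112,48), (35,130), (303,374) and (380,287), the grip top at (283,349), and the block corners near (402,375), (590,437), (585,463) and (397,400). The jaw bars are clear too.

```bash
python3 - <<'E'
from h import *
c=env.read_camera("top"); im=c["img"]
g=lambda *p:np.array(p,float)/3.5+[170-.36,150-.36]
B=cast(c,g((112,48),(35,130),(303,374),(380,287)),.012)[:,:2]
print("sides",[np.linalg.norm(B[i]-B[i-1]).round(4) for i in range(4)])
o=B.mean(0); ux=(B[2]+B[3]-B[0]-B[1]); ux/=np.linalg.norm(ux); uy=np.array([-ux[1],ux[0]])
print("clamp",o.round(4),"yaw",np.degrees(np.arctan2(ux[1],ux[0])))
loc=lambda P:np.c_[(P[:,:2]-o)@ux,(P[:,:2]-o)@uy].round(4).tolist()
print("jaws",loc(cast(c,g((202,132),(134,212),(263,190),(195,268)),.032)))
print("grip",loc(cast(c,g((283,349)),.116)),cast(c,g((283,349)),.116))
print("axis",o+ux*.105)
# block
hsv=cv2.cvtColor(im,cv2.COLOR_RGB2HSV).astype(int); print(hsv[269,310],hsv[285,310])
m=((hsv[...,0]<12)&(hsv[...,1]>hsv[285,310,1]+40)).astype('uint8'); m[:252]=0;m[287:]=0;m[:,:278]=0;m[:,345:]=0
r=cv2.minAreaRect(np.argwhere(m)[:,::-1].astype(np.float32)); b=cv2.boxPoints(r); P=cast(c,b,.046)
print(m.sum(),"block",P.mean(0).round(4),P.round(4).tolist(),[np.linalg.norm(P[i]-P[i-1]).round(4) for i in range(4)])
i=np.argmax([np.linalg.norm(P[i]-P[i-1]) for i in range(4)]); v=P[i]-P[i-1]; print("block len yaw",np.degrees(np.arctan2(v[1],v[0])))
s=env.get_state(); print(s["tcp_pos"],yaw(s).round(3))
E
```

```text
sides [np.float64(0.2943), np.float64(0.0914), np.float64(0.2954), np.float64(0.0922)]
clamp [0.5844 0.0792] yaw -130.77608469677804
jaws [[-0.0401, 0.0426], [-0.0366, -0.0407], [0.0279, 0.0406], [0.0299, -0.041]]
grip [[0.1337, -0.0401]] [[0.46672307 0.00419225 0.116     ]]
axis [ 5.15813774e-01 -2.86128584e-04]
[ 11 170 159] [ 18  91 211]
179 block [ 0.4206 -0.1517  0.046 ] [[0.4361, -0.0798, 0.046], [0.4512, -0.0848, 0.046], [0.4051, -0.2237, 0.046], [0.3902, -0.2184, 0.046]] [np.float64(0.1461), np.float64(0.0159), np.float64(0.1463), np.float64(0.0158)]
block len yaw -108.3587518730633
[0.17848614 0.54630353 0.24174641] [[-0.951  0.311]
 [ 0.311  0.951]]
```

```bash
python3 -m jog '[[-1,-0.0274,-0.028,0,0],[-1,-0.0274,-0.028,0,0],[-1,-0.0274,-0.028,0,0],[-1,-0.0274,-0.028,0,0],[-1,-0.0274,-0.028,0,0]]' 40
python3 -m jog '[[-1,-0.0274,-0.028,0,0],[-1,-0.0274,-0.028,0,0],[-1,-0.02125,-0.0327,0,0],[-1,-0.02125,-0.0327,0,0],[-1,-0.02125,-0.0327,0,0]]'
python3 -m jog '[[-1,-0.02125,-0.0327,0,0],[-1,-0.02125,-0.0327,0,0],[-1,-0.02125,-0.0327,0,0],[-1,-0.02125,-0.0327,0,0],[-1,-0.02125,-0.0327,0,0]]'
python3 -m jog '[[-1,-0.02125,-0.0327,0,0],[-1,-0.02125,-0.0327,0,0],[-1,-0.02125,-0.0327,0,0],[-1,-0.02125,-0.0327,0,0],[-1,0,0,0,7]]'
python3 -m jog '[[-1,0,0,0,7],[-1,0,0,0,7],[-1,0,0,0,7],[-1,0,0,0,7],[-1,0,0,0,7]]'
python3 -m jog '[[-1,0,0,0,7],[-1,0,0,0,7],[-1,0,0,0,7],[-1,0,0,0,7],[-1,0,0,0,7]]'
python3 -m jog '[[-1,0,0,0,7],[-1,0,0,0,6.3],[-1,0,0,0,0]]'
python3 - <<'E'
from h import *
s=env.get_state(); R=yaw(s); print(s["tcp_pos"],R.round(4),s["joint_pos"].round(3),s["clock"])
c=env.read_camera("wrist"); im=c["img"]; cv2.imwrite("pics/w1.png",im[:,:,::-1])
E
```

```text
clock: 0.62
tcp_pos: [0.2655, 0.3693, 0.2421]
orientation: [0.0, 0.157, 0.988, -0.0]
wrist_force: [1.4, 0.1, 0.4]
finger_gap: 0.0855
grip_force: 0.0
clock: 1.03
tcp_pos: [0.3302, 0.186, 0.2423]
orientation: [0.0, 0.157, 0.988, 0.0]
wrist_force: [1.0, -0.3, -0.3]
finger_gap: 0.0851
grip_force: 0.0
clock: 1.45
tcp_pos: [0.3803, -0.0027, 0.2425]
orientation: [0.0, 0.157, 0.988, 0.0]
wrist_force: [0.8, 0.5, 0.5]
finger_gap: 0.0856
grip_force: 0.0
clock: 1.87
tcp_pos: [0.4225, -0.1577, 0.242]
orientation: [0.001, 0.22, 0.976, -0.001]
wrist_force: [1.3, -0.4, 0.3]
finger_gap: 0.0852
grip_force: 0.0
clock: 2.28
tcp_pos: [0.4204, -0.1515, 0.2421]
orientation: [-0.0, 0.503, 0.864, 0.0]
wrist_force: [-0.4, 0.8, 0.6]
finger_gap: 0.0851
grip_force: 0.0
clock: 2.7
tcp_pos: [0.4204, -0.1514, 0.2421]
orientation: [-0.0, 0.74, 0.673, 0.0]
wrist_force: [0.6, 0.6, 0.5]
finger_gap: 0.0854
grip_force: 0.0
clock: 2.95
tcp_pos: [0.4204, -0.1514, 0.2422]
orientation: [-0.0, 0.812, 0.584, -0.0]
wrist_force: [0.6, 0.4, 0.1]
finger_gap: 0.0853
grip_force: 0.0
[ 0.42042272 -0.15137445  0.24215252] [[ 0.3181  0.9481]
 [ 0.9481 -0.3181]] [-0.526  0.066 -0.261  1.244  0.     1.369] 2.95
```

View pics/w1.png

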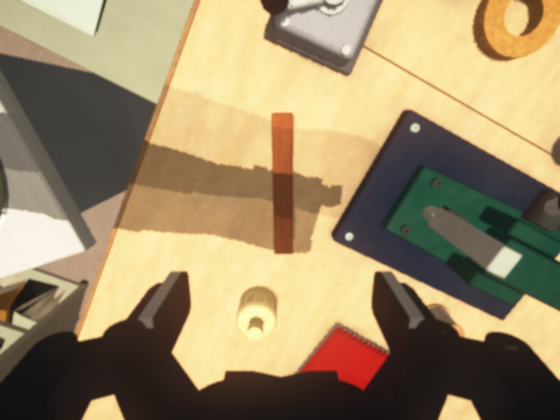

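The wrist view shows the block's top at columns 273–294, rows 113–253, upright in the picture. I'll refine its position from this view.

```bash
python3 - <<'E'
from h import *
s=env.get_state(); R=yaw(s)
c=env.read_camera("wrist"); hsv=cv2.cvtColor(c["img"],cv2.COLOR_RGB2HSV).astype(int)
m=((hsv[...,0]<11)&(hsv[...,1]>150)).astype('uint8'); m[:100]=0;m[265:]=0;m[:,:255]=0;m[:,:]*=(np.arange(560)<315)
m=cv2.morphologyEx(m,cv2.MORPH_OPEN,np.ones((3,3),np.uint8))
r=cv2.minAreaRect(np.argwhere(m)[:,::-1].astype(np.float32)); b=cv2.boxPoints(r); P=cast(c,b,.046)
print(m.sum(),r,P.round(4).tolist(),[np.linalg.norm(P[i]-P[i-1]).round(4) for i in range(4)])
i=np.argmax([np.linalg.norm(P[i]-P[i-1]) for i in range(4)]); v=P[i]-P[i-1]; print("len yaw",np.degrees(np.arctan2(v[1],v[0])),"tool x yaw",np.degrees(np.arctan2(R[1,0],R[0,0])))
d=P.mean(0)[:2]-s["tcp_pos"][:2]; print(P.mean(0),"tool shift",R.T@d)
E
```

```text
1915 ((282.4999694824219, 183.99998474121094), (133.99996948242188, 16.999996185302734), 90.0) [[0.4372, -0.079, 0.046], [0.4532, -0.0843, 0.046], [0.4089, -0.2231, 0.046], [0.3906, -0.2171, 0.046]] [np.float64(0.1457), np.float64(0.0169), np.float64(0.1457), np.float64(0.0193)]
len yaw -107.69506699476277 tool x yaw 71.73791047754825
[ 0.42248858 -0.15084613  0.046     ] tool shift [0.0011568  0.00174723]
```

```bash
python3 -m jog '[[-1,0.001,0.0015,0.035,0],[-1,0,0,0.035,0],[-1,0,0,0.035,0],[-1,0,0,0.035,0],[-1,0,0,0.03,0]]'
python3 -m jog '[[-1,0,0,0.025,0],[-1,0,0,0.013,0],[-1,0,0,0,0],[0.2,0,0,0,0],[0.5,0,0,0,0]]'
python3 -m jog '[[1,0,0,0,0],[1,0,0,0,0],[1,0,0,0,0],[1,0,0,0,0],[1,0,0,0,0]]' 40
```

```text
clock: 3.47
tcp_pos: [0.4216, -0.1506, 0.0704]
orientation: [-0.0, 0.81, 0.586, -0.0]
wrist_force: [0.8, 0.0, -0.4]
finger_gap: 0.0852
grip_force: 0.0
clock: 3.88
tcp_pos: [0.4231, -0.1514, 0.0352]
orientation: [0.001, 0.811, 0.585, 0.0]
wrist_force: [0.4, 0.1, 0.2]
finger_gap: 0.0638
grip_force: 0.0
clock: 4.3
tcp_pos: [0.4229, -0.1513, 0.0353]
orientation: [0.001, 0.811, 0.585, 0.0]
wrist_force: [-1.0, 0.0, 7.3]
finger_gap: 0.0213
grip_force: 39.9
```

```bash
python3 -m jog '[[1,0,0,-0.02,0],[1,0,0,-0.035,0],[1,0,0,-0.035,0],[1,0,0,-0.035,0],[1,0,0,-0.035,0]]'
python3 -m jog '[[1,0,0,0,-6.75],[1,0,0,0,-6.75],[1,0,0,0,-6.75],[1,0,0,0,-6.75],[1,0,0,0,-6.75]]'
python3 -m jog '[[1,0,0,0,-6.75],[1,0,0,0,-6.75],[1,0,0,0,-6.75],[1,0,0,0,-6.75],[1,0,0,0,-6.75]]'
python3 - <<'E'
from h import *
s=env.get_state(); R=yaw(s); print(R.round(4),s["joint_pos"].round(3),"shift",R.T@(np.array([.596,.093])-s["tcp_pos"][:2]), s["finger_gap"])
E
```

```text
clock: 4.72
tcp_pos: [0.4215, -0.1505, 0.1956]
orientation: [-0.001, 0.811, 0.585, -0.0]
wrist_force: [0.5, -1.1, -3.5]
finger_gap: 0.0214
grip_force: 40.4
clock: 5.13
tcp_pos: [0.4218, -0.1507, 0.194]
orientation: [-0.0, 0.604, 0.797, 0.0]
wrist_force: [-0.3, 0.4, -3.6]
finger_gap: 0.0215
grip_force: 40.4
clock: 5.55
tcp_pos: [0.4218, -0.1507, 0.1938]
orientation: [-0.001, 0.347, 0.938, 0.0]
wrist_force: [0.3, -0.6, -3.2]
finger_gap: 0.0209
grip_force: 40.4
[[-0.7598  0.6502]
 [ 0.6502  0.7598]] [-0.523  0.092 -0.353  1.127  0.     0.185] shift [0.0260619  0.29841725] 0.020854396421446153
```

```bash
python3 -m jog '[[1,0.0026,0.0298,0,0],[1,0.0026,0.0298,0,0],[1,0.0026,0.0298,0,0],[1,0.0026,0.0298,0,0],[1,0.0026,0.0298,0,0]]'
python3 -m jog '[[1,0.0026,0.0298,0,0],[1,0.0026,0.0298,0,0],[1,0.0026,0.0298,0,0],[1,0.0026,0.0298,0,0],[1,0.0026,0.0298,0,0]]'
python3 -m jog '[[1,0,0,0,0],[1,0,0,0,0]]'
python3 - <<'E'
from h import *
c=env.read_camera("wrist"); im=c["img"]; cv2.imwrite("pics/w2.png",im[:,:,::-1])
np.savez("w2.npz",**c)
E
```

```text
clock: 5.97
tcp_pos: [0.5101, -0.0285, 0.1939]
orientation: [-0.0, 0.349, 0.937, -0.0]
wrist_force: [-0.1, -0.4, -3.7]
finger_gap: 0.0215
grip_force: 40.7
clock: 6.38
tcp_pos: [0.5979, 0.0927, 0.1936]
orientation: [-0.001, 0.349, 0.937, -0.0]
wrist_force: [0.8, 0.1, -2.5]
finger_gap: 0.0209
grip_force: 40.7
clock: 6.55
tcp_pos: [0.5977, 0.0926, 0.1931]
orientation: [-0.001, 0.348, 0.937, -0.0]
wrist_force: [-0.5, -0.4, -3.1]
finger_gap: 0.0213
grip_force: 41.0
```

View pics/w2.png

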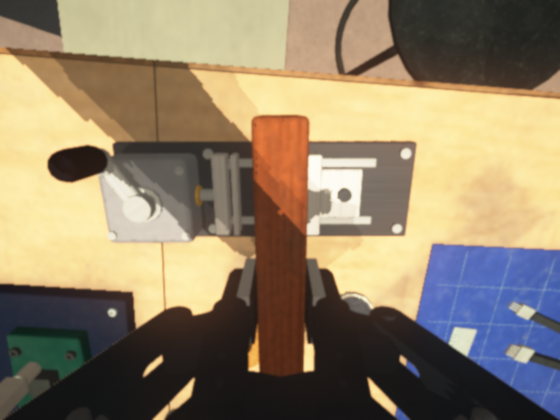

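The wrist view shows the bed corners at about (116,143), (415,143) and (406,236). The moving jaw's face is near column 240, the end jaw's outer edge is at 322, and the grip is at (80,163).

```bash
python3 - <<'E'
from h import *
c=dict(np.load("w2.npz")); s=env.get_state(); R=yaw(s)
B=cast(c,[(116,143),(415,143),(406,236)],.012)[:,:2]
print("sides",np.linalg.norm(B[1]-B[0]),np.linalg.norm(B[2]-B[1]))
ux=B[0]-B[1]; ux/=np.linalg.norm(ux); uy=np.array([-ux[1],ux[0]]); o=(B[0]+B[2])/2
print("o",o,"yaw",np.degrees(np.arctan2(ux[1],ux[0])),"tool -y yaw",np.degrees(np.arctan2(-R[1,1],-R[0,1])))
loc=lambda P:np.c_[(P[:,:2]-o)@ux,(P[:,:2]-o)@uy].round(4).tolist()
print("jaws",loc(cast(c,[(240,153),(240,235),(308,155),(308,235),(322,155)],.032)))
print("screws box?",loc(cast(c,[(138,209)],.075)))
print("tcp",s["tcp_pos"],loc(s["tcp_pos"][None]))
print("block front top",loc(cast(c,[(253,118),(308,118)],s["tcp_pos"][2]+.011)), "tool shift to (-.012,0)",R.T@(o+ux*-.014-s["tcp_pos"][:2]))
E
```

```text
sides 0.29109998798248465 0.09740228855903904
o [0.58818922 0.08363066] yaw -130.74132388074662 tool -y yaw -130.8182658607521
jaws [[0.0242, -0.0415], [0.0274, 0.0395], [-0.0384, -0.0397], [-0.0405, 0.0395], [-0.0513, -0.0397]]
screws box? [[0.1051, -0.0008]]
tcp [0.59705453 0.09170515 0.19325813] [[-0.0119, 0.0014]]
block front top [[-0.0031, -0.0753], [-0.0233, -0.0753]] tool shift to (-.012,0) [0.00144997 0.0020944 ]
```

```bash
python3 -m jog '[[1,0.0015,0,0.03,0],[1,0,0,0.035,0],[1,0,0,0.035,0],[1,0,0,0.025,0],[1,0,0,0.015,0]]'
python3 -m jog '[[1,0,0,0.003,0],[1,0,0,0.001,0],[1,0,0,0,0]]'
python3 -m jog '[[1,0,0,0.001,0],[1,0,0,0.001,0],[1,0,0,0,0]]'
```

```text
clock: 7.02
tcp_pos: [0.5931, 0.0909, 0.0507]
orientation: [-0.003, 0.35, 0.937, -0.001]
wrist_force: [0.3, -0.7, -2.8]
finger_gap: 0.0211
grip_force: 40.9
clock: 7.27
tcp_pos: [0.5969, 0.0916, 0.0512]
orientation: [0.0, 0.35, 0.937, 0.0]
wrist_force: [0.5, -0.4, -1.9]
finger_gap: 0.0213
grip_force: 41.0
clock: 7.52
tcp_pos: [0.5974, 0.0922, 0.0494]
orientation: [0.001, 0.349, 0.937, 0.0]
wrist_force: [-0.9, 0.4, -3.1]
finger_gap: 0.0212
grip_force: 41.0
```

```bash
python3 -m jog '[[1,0,0,0.001,0],[1,0,0,0,0]]'
python3 -m jog '[[1,0,0,0.001,0],[1,0,0,0,0]]'
python3 -m jog '[[1,0,0,0.0005,0],[1,0,0,0,0]]'
```

```text
clock: 7.68
tcp_pos: [0.5968, 0.0924, 0.0477]
orientation: [0.0, 0.349, 0.937, 0.0]
wrist_force: [0.4, -0.4, -2.3]
finger_gap: 0.0215
grip_force: 41.0
clock: 7.85
tcp_pos: [0.5968, 0.0924, 0.0474]
orientation: [0.0, 0.349, 0.937, 0.0]
wrist_force: [-1.9, 1.0, 4.6]
finger_gap: 0.021
grip_force: 41.8
clock: 8.02
tcp_pos: [0.5968, 0.0924, 0.0473]
orientation: [0.001, 0.349, 0.937, 0.0]
wrist_force: [-3.6, -0.3, 7.9]
finger_gap: 0.0211
grip_force: 42.4
```

```bash
python3 -m jog '[[0.4,0,0,0,0],[0.2,0,0,0,0],[0,0,0,0,0],[0,0,0,0,0]]'
python3 -m jog '[[0,0,0,-0.015,0],[0,0,0,-0.025,0],[0,0,0,-0.035,0],[0,0,0,-0.035,0],[0,0,0,-0.035,0]]'
python3 -m jog '[[-0.3,0,0,-0.02,0],[-0.3,0,0,0,0]]'
python3 - <<'E'
from h import *
s=env.get_state(); c=env.read_camera("wrist"); t=env.read_camera("top")
cv2.imwrite("pics/w3.png",np.hstack([cv2.resize(c["img"][:,:,::-1],(440,330)),cv2.resize(t["img"][150:270,170:290,::-1],(330,330),interpolation=cv2.INTER_CUBIC)]))
np.savez("w3.npz",**c);print(s["joint_pos"])
E
```

```text
clock: 8.35
tcp_pos: [0.5968, 0.0923, 0.0457]
orientation: [0.0, 0.349, 0.937, 0.0]
wrist_force: [-0.0, -0.6, -0.0]
finger_gap: 0.0427
grip_force: 0.0
clock: 8.77
tcp_pos: [0.5962, 0.0923, 0.1919]
orientation: [-0.0, 0.349, 0.937, -0.0]
wrist_force: [0.9, -0.1, 0.5]
finger_gap: 0.0425
grip_force: 0.0
clock: 8.93
tcp_pos: [0.5995, 0.0924, 0.2167]
orientation: [0.004, 0.349, 0.937, 0.002]
wrist_force: [0.7, 0.7, 0.3]
finger_gap: 0.0556
grip_force: 0.0
[2.05767934e-02 3.74685109e-01 7.10250278e-02 1.25749904e+00
 1.24070090e-04 7.34219109e-01]
```

View pics/w3.png

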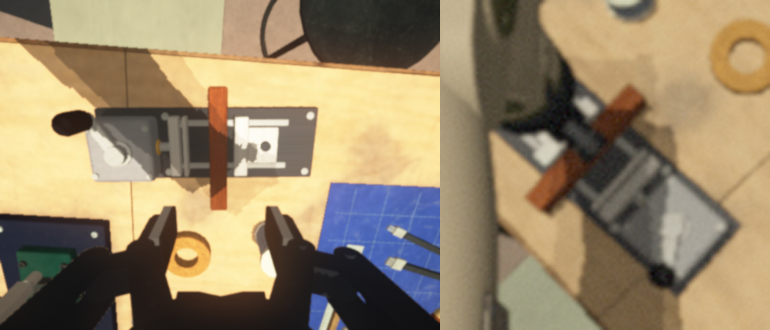

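The block stands upright and crosswise between the jaws (columns 209–227 in the left panel), with the grip at (72,123). I'll check its centring and locate the grip and axis.

```bash
python3 - <<'E'
from h import *
c=dict(np.load("w3.npz")); k=560/440
s=env.get_state(); R=yaw(s)
B=cast(c,np.array([(97,108),(317,108),(310,176)])*k,.012)[:,:2]
print("sides",np.linalg.norm(B[1]-B[0]),np.linalg.norm(B[2]-B[1]))
ux=B[0]-B[1]; ux/=np.linalg.norm(ux); uy=np.array([-ux[1],ux[0]]); o=(B[0]+B[2])/2
print(o,np.degrees(np.arctan2(ux[1],ux[0])))
loc=lambda P:np.c_[(P[:,:2]-o)@ux,(P[:,:2]-o)@uy].round(4).tolist()
print("axis hub",loc(cast(c,np.array([(117,154)])*k,.075)), "end jaw",loc(cast(c,np.array([(235,118),(235,175),(188,118),(188,175)])*k,.032)))
hsv=cv2.cvtColor(c["img"],cv2.COLOR_RGB2HSV).astype(int); m=((hsv[...,0]<12)&(hsv[...,1]>140)).astype('uint8'); m[:100]=0;m[275:]=0;m[:,:258]=0;m[:,295:]=0
q=np.argwhere(m)[:,::-1]; b=cv2.boxPoints(cv2.minAreaRect(q.astype(np.float32))); print("block",b.round().tolist(),loc(cast(c,b,.058)))
v=c["img"].max(2); g=(v<45).astype('uint8'); g[:130]=0;g[185:]=0;g[:,:50]=0;g[:,125:]=0
x,y,w,h=cv2.boundingRect(g); print(x,y,w,h)
G=cast(c,[(x+w*.35,y+h/2)],.116); print("grip~",G,loc(G))
# top camera grip (dark)
t=env.read_camera("top"); vv=t["img"].max(2); g=(vv<50).astype('uint8'); g[:240]=0;g[260:]=0;g[:,:240]=0;g[:,265:]=0
mm=cv2.moments(g,True); uv=(mm["m10"]/mm["m00"],mm["m01"]/mm["m00"]); print(mm["m00"],uv,cast(t,uv,.11),loc(cast(t,uv,.11)))
E
```

```text
sides 0.29102098956222866 0.09620039778041008
[0.58702923 0.08363991] -130.92668360695376
axis hub [[0.1015, -0.0023]] end jaw [[-0.0347, -0.0375], [-0.0361, 0.039], [0.0245, -0.0375], [0.0276, 0.0389]]
block [[265.0, 111.0], [289.0, 111.0], [289.0, 266.0], [265.0, 266.0]] [[-0.0025, -0.0745], [-0.0235, -0.0745], [-0.0248, 0.0767], [-0.0002, 0.0767]]
68 142 49 27
grip~ [[0.47102356 0.01693171 0.116     ]] [[0.1264, -0.0439]]
69.0 (248.82608695652175, 248.7536231884058) [[0.46851    0.00909277 0.11      ]] [[0.134, -0.0407]]
```

```bash
python3 - <<'E'
from h import *
s=env.get_state(); R=yaw(s); print(s["tcp_pos"],R.round(4).tolist(),R.T@(np.array([.4675,.007])-s["tcp_pos"][:2]))
E
```

```text
[0.59640562 0.09226536 0.21010432] [[-0.7559, 0.6547], [0.6547, 0.7559]] [ 0.04162006 -0.14884424]
```

```bash
python3 -m jog '[[-1,0.0104,-0.0372,0,0],[-1,0.0104,-0.0372,0,0],[-1,0.0104,-0.0372,0,0],[-1,0.0104,-0.0372,0,0],[-1,0,0,0,0]]' 25
python3 -m jog '[[-1,0,0,0.02,0],[-1,0,0,0.02,0],[-1,0,0,0,0]]'
python3 - <<'E'
from h import *
s=env.get_state(); c=env.read_camera("wrist"); np.savez("w4.npz",**c)
cv2.imwrite("pics/w4.png",c["img"][:,:,::-1]); print(s["tcp_pos"],proj(c,[(.4675,.007,.116),(.4675,.007,.072),(.5175,.0023,.07)]))
E
```

```text
clock: 9.5
tcp_pos: [0.4598, 0.0056, 0.2078]
orientation: [-0.005, 0.351, 0.937, -0.002]
wrist_force: [-0.3, 0.6, -0.4]
finger_gap: 0.0849
grip_force: 0.0
clock: 9.75
tcp_pos: [0.4641, 0.0073, 0.1661]
orientation: [-0.004, 0.35, 0.937, -0.001]
wrist_force: [-0.5, -0.2, -0.8]
finger_gap: 0.0854
grip_force: 0.0
[0.46411352 0.00732334 0.16610621] [[283.65670013 248.54562132]
 [283.32257157 225.03190935]
 [319.39494771 271.97815433]]
```

View pics/w4.png

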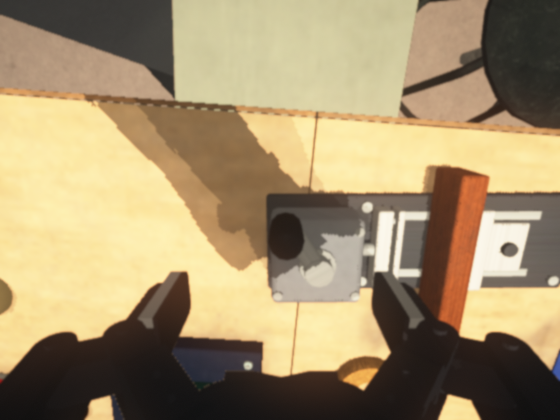

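The grip's dark blob is centred at about (286,237) and the hub at (319,268). Both match the predicted positions to within a couple of mm, so I'll descend on the grip.

```bash
python3 -m jog '[[-1,0,0,0.03,0],[-1,0,0,0.03,0],[-1,0,0,0.015,0],[-1,0,0,0.005,0],[-1,0,0,0,0]]'
python3 -m jog '[[0.2,0,0,0,0],[0.6,0,0,0,0],[1,0,0,0,0],[1,0,0,0,0],[1,0,0,0,0]]' 25
python3 - <<'E'
from h import *
s=env.get_state(); R=yaw(s); g=s["tcp_pos"][:2]; a=np.array([.5175,.0023]); d=g-a
print(s["tcp_pos"],s["wrist_force"],s["finger_gap"],"tool-frame rel axis",R.T@d,"r",np.linalg.norm(d),R.round(4).tolist())
E
```

```text
clock: 10.22
tcp_pos: [0.4668, 0.0073, 0.0897]
orientation: [-0.002, 0.349, 0.937, -0.0]
wrist_force: [0.3, -0.3, 0.2]
finger_gap: 0.0852
grip_force: 0.0
clock: 10.63
tcp_pos: [0.4683, 0.007, 0.0916]
orientation: [0.001, 0.349, 0.937, 0.0]
wrist_force: [-0.1, 0.9, -0.0]
finger_gap: 0.0254
grip_force: 0.0
[0.46832112 0.00696906 0.09157298] [-0.14820229  0.90428394 -0.04944664] 0.025447093045704958 tool-frame rel axis [ 0.04023195 -0.02866612] r 0.04940002035730954 [[-0.7559, 0.6547], [0.6547, 0.7559]]
```

```bash
cat > lg.py <<'E'
from h import *
import sys
s=env.get_state(); R=yaw(s); a=np.array([.5175,.0023]); d=R.T@(s["tcp_pos"][:2]-a); F=R.T@s["wrist_force"][:2]
n=d/np.linalg.norm(d); t=np.array([-n[1],n[0]])
print("t%.2f phi %.1f r %.1f pushed-back %.2f radial %.2f Fz %.1f grip %.0f gap %.1f xy %s"%(s["clock"],np.degrees(np.arctan2(d[1],d[0])),1e3*np.linalg.norm(d),-F@t,F@n,s["wrist_force"][2],s["grip_force"],1e3*s["finger_gap"],s["tcp_pos"].round(4)))
E
python3 -m jog '[[1,0,0,0.003,0],[1,0,0,0,0]]' 25 >/dev/null; python3 lg.py
python3 -m jog '[[1,0.0026,0.004,0,0],[1,0.0037,0.0079,0,0],[1,0.0022,0.0084,0,0]]' >/dev/null; python3 lg.py
python3 -m jog '[[1,0.0008,0.0087,0,0],[1,-0.0008,0.0087,0,0],[1,-0.0022,0.0084,0,0]]' >/dev/null; python3 lg.py
```

```text
t10.80 phi -35.5 r 49.2 pushed-back -0.02 radial 7.80 Fz 23.3 grip 29 gap 23.1 xy [0.4685 0.0069 0.091 ]
t11.05 phi -9.7 r 48.7 pushed-back 2.93 radial 1.82 Fz 21.6 grip 29 gap 22.7 xy [0.4759 0.0276 0.0911]
t11.30 phi 22.5 r 48.4 pushed-back 2.78 radial -3.52 Fz 17.3 grip 29 gap 23.1 xy [0.4958 0.0456 0.0912]
```

```bash
python3 -m jog '[[1,-0.0037,0.0079,-0.0025,0],[1,-0.005,0.0071,0,0],[1,-0.0062,0.0062,0,0],[1,-0.0071,0.005,0,0]]' >/dev/null; python3 lg.py
python3 -m jog '[[1,-0.0079,0.0037,0,0],[1,-0.0084,0.0022,0,0],[1,-0.0087,0.0008,0,0],[1,-0.0087,-0.0008,0,0]]' >/dev/null; python3 lg.py
python3 -m jog '[[1,-0.0084,-0.0022,0,0],[1,-0.0079,-0.0037,0,0],[1,-0.0071,-0.005,0,0],[1,-0.0062,-0.0062,0,0]]' >/dev/null; python3 lg.py
python3 -m jog '[[1,-0.005,-0.0071,0,0],[1,-0.0037,-0.0079,0,0],[1,-0.0022,-0.0084,0,0],[1,-0.0008,-0.0087,0,0]]' >/dev/null; python3 lg.py
```

```text
t11.63 phi 60.6 r 48.7 pushed-back 2.53 radial -8.07 Fz 7.3 grip 28 gap 23.1 xy [0.5272 0.05   0.0914]
t11.97 phi 100.2 r 49.5 pushed-back 2.95 radial -3.51 Fz 8.9 grip 28 gap 22.9 xy [0.556  0.0333 0.0914]
t12.30 phi 139.8 r 50.6 pushed-back 3.25 radial -1.51 Fz 5.5 grip 28 gap 23.2 xy [0.5681 0.0017 0.0915]
t12.63 phi 179.3 r 51.6 pushed-back 3.27 radial 0.39 Fz 4.9 grip 27 gap 23.7 xy [ 0.5569 -0.031   0.0915]
```

```bash
python3 -m jog '[[1,0.0008,-0.0087,0,0],[1,0.0022,-0.0084,0,0],[1,0.0037,-0.0079,0,0],[1,0.005,-0.0071,0,0]]' >/dev/null; python3 lg.py
python3 -m jog '[[1,0.0062,-0.0062,0,0],[1,0.0071,-0.005,0,0],[1,0.0079,-0.0037,0,0],[1,0.0084,-0.0022,0,0],[1,0.0087,-0.0008,0,0]]' >/dev/null; python3 lg.py
python3 -m jog '[[1,0.0087,0.0008,0,0],[1,0.0084,0.0022,0,0]]' >/dev/null; python3 lg.py
python3 -m jog '[[1,0.0079,0.0037,0,0],[1,0.0071,0.005,0,0]]' >/dev/null; python3 lg.py
```

```text
t12.97 phi -141.4 r 51.8 pushed-back 2.10 radial 1.90 Fz 5.1 grip 27 gap 23.0 xy [ 0.5269 -0.0487  0.0915]
t13.38 phi -91.7 r 51.0 pushed-back 3.47 radial -0.08 Fz 6.7 grip 28 gap 23.2 xy [ 0.4852 -0.0371  0.0914]
t13.55 phi -71.5 r 50.4 pushed-back 2.51 radial -1.06 Fz 6.3 grip 28 gap 23.1 xy [ 0.4741 -0.0233  0.0914]
t13.72 phi -51.3 r 49.8 pushed-back 3.47 radial -1.72 Fz 7.9 grip 28 gap 23.0 xy [ 0.4685 -0.0067  0.0914]
```

```bash
python3 -m jog '[[1,0.0062,0.0062,0,0],[1,0.005,0.0071,0,0]]' >/dev/null; python3 lg.py
python3 -m jog '[[1,0.0037,0.0079,0,0],[1,0.0022,0.0084,0,0]]' >/dev/null; python3 lg.py
python3 -m jog '[[1,0.0008,0.0087,0,0],[1,-0.0008,0.0087,0,0]]' >/dev/null; python3 lg.py
```

```text
t13.88 phi -31.0 r 49.2 pushed-back 3.31 radial -2.05 Fz 6.3 grip 28 gap 23.2 xy [0.469  0.0108 0.0914]
t14.05 phi -10.8 r 48.8 pushed-back 3.80 radial -4.68 Fz 6.9 grip 28 gap 23.1 xy [0.4753 0.0268 0.0914]
t14.22 phi 9.6 r 48.5 pushed-back 2.42 radial -5.48 Fz 7.7 grip 28 gap 23.2 xy [0.4867 0.0398 0.0914]
```

```bash
python3 -m jog '[[1,-0.0022,0.0084,0,0],[1,0,0,0,0]]' >/dev/null; python3 lg.py
python3 -m jog '[[1,-0.0037,0.0079,0,0],[1,0,0,0,0]]' >/dev/null; python3 lg.py
python3 -m jog '[[1,-0.005,0.0071,0,0],[1,0,0,0,0]]' >/dev/null; python3 lg.py
```

```text
t14.38 phi 21.5 r 48.3 pushed-back -1.54 radial -3.38 Fz 7.2 grip 28 gap 22.9 xy [0.4951 0.0452 0.0914]
t14.55 phi 31.3 r 48.3 pushed-back -1.74 radial -4.31 Fz 7.8 grip 28 gap 23.1 xy [0.5028 0.0483 0.0914]
t14.72 phi 41.3 r 48.3 pushed-back -1.45 radial -3.52 Fz 7.4 grip 28 gap 23.2 xy [0.511  0.0502 0.0914]
```

```bash
python3 -m jog '[[1,-0.0029,0.0033,0,0],[1,-0.0033,0.0029,0,0]]' >/dev/null; python3 lg.py
python3 -m jog '[[1,-0.0034,0.0027,0,0],[1,-0.0037,0.0023,0,0]]' >/dev/null; python3 lg.py
```

```text
t14.88 phi 49.5 r 48.4 pushed-back 2.16 radial -4.13 Fz 11.5 grip 28 gap 22.9 xy [0.5179 0.0507 0.0913]
t15.05 phi 59.5 r 48.5 pushed-back 2.99 radial -4.37 Fz 11.8 grip 28 gap 23.0 xy [0.5263 0.05   0.0913]
```

```bash
python3 -m jog '[[1,-0.0039,0.002,0,0]]' >/dev/null; python3 lg.py
python3 -m jog '[[1,-0.004,0.0017,0,0]]' >/dev/null; python3 lg.py
```

```text
t15.13 phi 64.5 r 48.6 pushed-back 3.37 radial -3.70 Fz 10.9 grip 28 gap 22.9 xy [0.5305 0.0492 0.0913]
t15.22 phi 69.2 r 48.7 pushed-back 3.17 radial -3.40 Fz 13.1 grip 28 gap 23.0 xy [0.5343 0.048  0.0913]
```

```bash
python3 -m jog '[[1,-0.0042,0.0013,0,0]]' >/dev/null; python3 lg.py
python3 -m jog '[[1,-0.0042,0.0009,0,0]]' >/dev/null; python3 lg.py
```

```text
t15.30 phi 73.8 r 48.8 pushed-back 6.31 radial -2.43 Fz 14.3 grip 28 gap 23.1 xy [0.5379 0.0466 0.0913]
t15.38 phi 78.3 r 48.8 pushed-back 6.01 radial -1.23 Fz 14.2 grip 28 gap 23.2 xy [0.5413 0.0449 0.0913]
```

```bash
python3 -m jog '[[1,-0.0043,0.0006,0,0]]' >/dev/null; python3 lg.py
python3 -m jog '[[1,-0.0044,0.0002,0,0]]' >/dev/null; python3 lg.py
```

```text
t15.47 phi 82.8 r 48.9 pushed-back 7.66 radial -1.70 Fz 15.6 grip 28 gap 23.1 xy [0.5446 0.043  0.0913]
t15.55 phi 87.3 r 49.0 pushed-back 9.44 radial -0.91 Fz 15.4 grip 29 gap 23.5 xy [0.5478 0.0408 0.0912]
```

```bash
python3 -m jog '[[1,-0.002,-0.0001,0,0]]' >/dev/null; python3 lg.py
python3 -m jog '[[1,0,0,0,0]]' >/dev/null; python3 lg.py
```

```text
t15.63 phi 89.6 r 49.1 pushed-back 9.46 radial -0.58 Fz 15.1 grip 29 gap 22.9 xy [0.5493 0.0397 0.0913]
t15.72 phi 89.8 r 49.1 pushed-back 7.79 radial 0.19 Fz 14.5 grip 28 gap 23.2 xy [0.5495 0.0395 0.0913]
```

```bash
python3 -m jog '[[0.4,0,0,0,0],[0,0,0,0,0],[0,0,0,0,0],[0,0,0,0,0]]'; python3 -m jog '[[0,0,0,-0.015,0],[0,0,0,-0.03,0],[0,0,0,-0.035,0],[0,0,0,-0.035,0],[0,0,0,-0.02,0]]'
python3 -m jog '[[0,0.01,-0.035,-0.01,0],[0,0.01,-0.035,0,0],[0,0.01,-0.035,0,0],[0,0,-0.02,0,0],[0,0,0,0,0]]'
python3 - <<'E'
from h import *
c=env.read_camera("wrist"); t=env.read_camera("top")
cv2.imwrite("pics/w5.png",np.hstack([cv2.resize(c["img"][:,:,::-1],(440,330)),cv2.resize(t["img"][130:320,170:390,::-1],(360,311),interpolation=cv2.INTER_CUBIC)[:330]if 0 else cv2.resize(t["img"][130:310,180:376,::-1],(359,330),interpolation=cv2.INTER_CUBIC)]))
E
```

```text
clock: 16.05
tcp_pos: [0.5512, 0.0386, 0.0898]
orientation: [-0.0, 0.349, 0.937, -0.0]
wrist_force: [0.5, -1.0, 0.0]
finger_gap: 0.0431
grip_force: 0.0
clock: 16.47
tcp_pos: [0.5527, 0.0386, 0.2288]
orientation: [0.002, 0.349, 0.937, 0.001]
wrist_force: [1.3, 0.4, 0.1]
finger_gap: 0.0425
grip_force: 0.0
clock: 16.88
tcp_pos: [0.4443, -0.0377, 0.2353]
orientation: [-0.001, 0.351, 0.937, -0.001]
wrist_force: [-0.6, 0.3, 0.2]
finger_gap: 0.0426
grip_force: 0.0
```

View pics/w5.png

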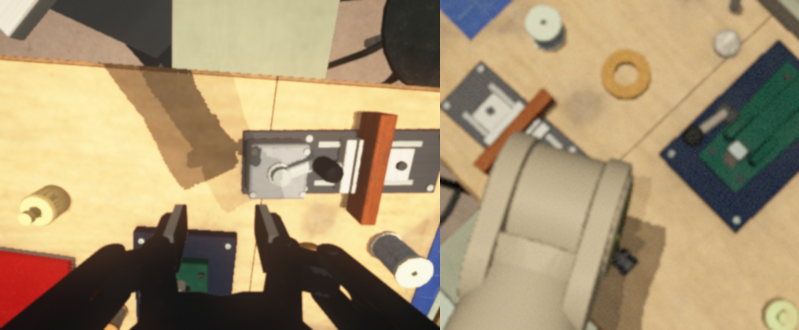

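The block stands upright between both jaws at (377,168). The grip has been let go at (328,168), and the tape, spool and weight are where they were.

```bash
python3 -c "
from workcell import env
print(env.hand_in())"
```

```text
the job is handed in; nothing more can be done
None
```

The red block stands crosswise between both jaws, nipped at about 66 N by estimate from the crank push and let go; the loose things nearby were left where they stood, and the job was handed in at about 17 s.

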